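# Turn the sample rod strip-up and trigger the rod scanner with its two-stage key

## Task

Turn the white sample rod on the scanner's rubber bed, by rolling it, until its metal strip faces straight up, and leave it lying there. Then half-press the black key of the trigger console to its first stop and hold it there for a good second and a half so that the scanner takes its reference, then press it fully home, where it latches, and let go. Never push past the first stop before the reference is taken, and leave the loose things standing on the bench where they are.

Things in the scene. Friction and masses are not known exactly. Their poses are not given: they have to be found in the camera images.
- scanner: Rod scanner, fixed. Origin on the bench under the centre of its drawn-out sample bed, z up. The bed is a flat rubber square, 258 x 258 mm, surface 18 mm above the bench, with an aluminium rim (outside 270 x 270 mm) up to 28 mm above the bench. The white housing, 175 mm high, stands on the scanner's -y side, its face 225 mm from the bed's centre.
- rod: The sample rod: a plain white plastic cylinder, diameter 48 mm, length 120 mm, about 0.3 kg, lying loose on the bed, pointing any way. Origin at its centre, so 42 mm above the bench; its x axis runs along the rod. It rolls easily on the rubber without slipping and stops when let go.
- strip_face (a point): Centre of the face of the dark metal strip (90 x 18 mm, along the rod, a brass screw at each end) let into the side of the rod, 24 mm from the rod's axis. Its z axis points straight out of the strip (away from the rod's axis), its x axis runs along the rod. The strip is clamped to the rod and turns with it. At the start it points about 34 to 65 degrees away from straight up, over to one side.
- console: Trigger console, fixed: a white and grey desk box about 120 (x) x 110 (y) x 80 mm, its top panel sloping 20 degrees (0.35 rad) down towards its -x side. Origin: centre of its underside. In the middle of the panel sits the key, a black rounded oblong cap, 36 mm (panel x) x 46 mm (panel y), flat on top, in a round steel collar of 54 mm diameter.
- panel (a point): Point on the sloping panel at the centre of the key; z axis = panel normal (0.35 rad from vertical, towards the console's -x), along which the key moves. The key's collar is set to a different height each day: the flat top of the untouched cap stands 14 to 22 mm above this point along the normal (collar rim 11 mm below the cap top), so it has to be found by touch.
- key_half (a joint): First stage of the key, m: 0 = up, 0.004 = at the first stop. Springs back when let go. It takes 1 N to start it and 3 N to bring it to the stop; the key then stands firm until about 8 N.
- key_full (a joint): Second stage of the key, m: 0 = not fired, 0.004 = fully home. Past the first stop it begins to slide at about 8 N, more if pushed fast (150 N per m/s), and it stays where it is pushed: once moved it cannot be brought back. At the bottom it stands rigid.
- jar: Bystander: closed jar, 60 mm diameter, 60 mm high. Origin centre of underside.
- screwdriver: Bystander: screwdriver, 170 mm long, lying on the bench between the bed and the console. Origin near its middle.
- beaker: Bystander: glass beaker, 70 mm diameter, 90 mm high. Origin centre of underside.
- weight: Bystander: steel weight with a knob, 50 mm diameter, 66 mm high. Origin centre of underside.
Things that resemble listed ones, but are neither listed nor needed, are in the scene too. What is shaped like the console but red is not meant. Leave any red look-alike of the rod alone.

How it is judged:
By the outcome, as a careful person would: the job done as asked, in the order asked, and still so for the second after the job is handed in, with the robot touching nothing.
It also fails if it takes over 58 s, if anything falls off the work surface, if the arm or the gripper's body presses on something with over 40 N, if the wrist force passes 120 N, or if a joint passes its speed limit or range.

## Robot

A 7-joint arm with a two-finger parallel gripper is mounted at the origin on the work surface. World frame = base frame: x ahead of the robot, y to its left, z up, the work surface at z = 0. Lengths are in m, angles in rad, forces in N, time in s.
With the tool pointing down it reaches from about 0.4 to 0.875 m from the base axis. Payload 19.3 kg.
Tool frame: the origin (TCP) lies at the very end of the fingers, on their centre line; the grasp point (between the pads) lies 19 mm behind it; y points along the fingers, x is the direction in which the jaws open and shut, and the axes are right-handed (so a half turn about y gives the same grasp; the last joint's range is limited). The gripper opens to 85 mm and grips with 20 to 120 N. Pads are 22 mm wide; open, the fingers measure 114 mm over their backs; the gripper's body (76 mm by 85 mm) begins 54 mm behind the grasp point. The pads swing forward as they close: fully open they stand 13 mm farther back than shut.
Start: joints at [-1.32, 0.521, -0.036, 1.599, 0.021, 1.021, -0.113], TCP at [0.197, 0.593, 0.231] pointing down, gripper open.
Joint ranges: [-2.91, 2.91], [-0.3, 2.13], [-1.5, 1.42], [0.17, 2.43], [-1.26, 4.41], [0.16, 1.93], [-2.52, 2.52]. Speed limits (rad/s): [1.89, 1.89, 2.39, 2.39, 3.01, 3.01, 3.01].

## Interface

Orientations are given as [roll, pitch, yaw] about the fixed x, y, z axes, in that order (R = Rz(yaw) Ry(pitch) Rx(roll)).
In Python, from workcell import bot gives the robot as it stands. The module is installed in compiled form; this text tells all that it offers.
- The arm moves only by the shell command python3 -m crank 'ROWS' [FORCE]. ROWS is JSON, a list of rows, each an object of numbers: "hand": the closure, from 0 (fully open) to 1 (shut); "dx", "dy", "dz": the shift along the tool's x, y, z in mm; "yaw": the turn about the tool's y in rad. In form: [{"hand": .., "dx": .., "dy": .., "dz": .., "yaw": ..}, ...]. A call has 1 to 12 rows; each row is the pose to reach, as a shift and turn from the pose commanded when the call began, along the tool's axes at that moment; what a row does not reach only later rows make up. A row lasts 1/12 s, in which the tool goes at most 41.7 mm and 7.16 degrees, less where a joint would pass 70% of its speed; a pose out of reach is approached as far as the arm can. A call with a gripper value outside its range is refused whole. The fingers move at their own pace and stop on an object; FORCE is the grip in N (left out, the last holds). Time passes only in rows, so rows that repeat a pose let the fingers close. It gives the time, the measured TCP pose, the force and the opening at its end, in the units of the state.
- bot.observe(): the state, without advancing time (a new reading comes with each control period).
- bot.grab_frame(name): name is "scene" or "top"; returns the picture (480x640x3 uint8, red, green, blue); there is no depth.
- bot.camera_info(name): a dict with "fx", "fy", "cx", "cy" (pixels), "rvec" (rotation vector, rad) and "tvec" (3), from world to camera coordinates, as OpenCV has them. Camera axes: x right, y down, z forward; pixel columns grow to the right and rows downward; lengths in m; the calibration is good to about 2 mm. A picture is of the moment at which its call begins. camera_info takes no time and is no camera call.
- bot.job_done(): hands the job in, once; it reports no verdict.
The state is a dict: "clock": time; "qpos": joint angles; "qd": joint speeds; "joint_efforts": joint torques, N m; "position": TCP position; "tool_rot": TCP orientation; "force": force on the tool from outside, world axes, zero at the start; "moment": the same for the moment, N m; "grip_width": finger opening in m.
Only numpy, scipy, OpenCV 4.12 (cv2) and the standard library are available. Lean on these libraries where they do the work, as an engineer would, in place of code of your own. Each camera call takes 0.05 s, during which the arm holds its last target.

## Working session

There is one attempt and no reset: what is moved stays moved. The work goes in short steps, Python scripts to look and compute and a shell command to move; the robot and the scene stay as the last step left them, time stands still between calls to the robot, and variables do not carry over. Pictures are saved under pics/ and viewed, and the job is handed in when it is done.

```bash
mkdir -p pics; python3 - <<'E'
from workcell import bot
import cv2
s=bot.observe()
for k,v in s.items(): print(k,v)
for n in("scene","top"):
    im=bot.grab_frame(n); cv2.imwrite(f"pics/{n}0.png",im[:,:,::-1]); print(n,bot.camera_info(n))
E
```

```text
clock 0.0
qpos [-1.32020095  0.52198068 -0.03633653  1.59995019  0.02121149  1.02111251
 -0.11282564]
qd [ 0.0001149   0.00183187  0.00041829  0.00071193 -0.00017876  0.00111036
 -0.00265901]
joint_efforts [-9.06697151e-04 -9.27072644e+01  1.97921567e+00 -3.69950008e+01
  1.76903279e-02  8.02005030e-03  5.95435449e-05]
position [0.19700908 0.59281096 0.23076711]
tool_rot [-1.57087675e+00  1.06230639e-03  1.24997817e+00]
force [-0.14099558 -0.61298163 -0.41142055]
moment [ 0.00563459 -0.03762848 -0.0294423 ]
grip_width 0.08548535704323545
scene {'fx': 473.6146788253203, 'fy': 473.6146788253203, 'cx': 325.8393813042055, 'cy': 245.84891660613764, 'rvec': array([ 1.7963305 ,  1.7901833 , -0.68736363]), 'tvec': array([-0.06357499, -0.29317728,  1.40718468])}
top {'fx': 521.9994745379436, 'fy': 521.9994745379436, 'cx': 324.4945128011329, 'cy': 235.354058277519, 'rvec': array([ 2.22500472, -2.16209204,  0.08445757]), 'tvec': array([0.06254963, 0.47234691, 1.271736  ])}
```

View pics/scene0.png

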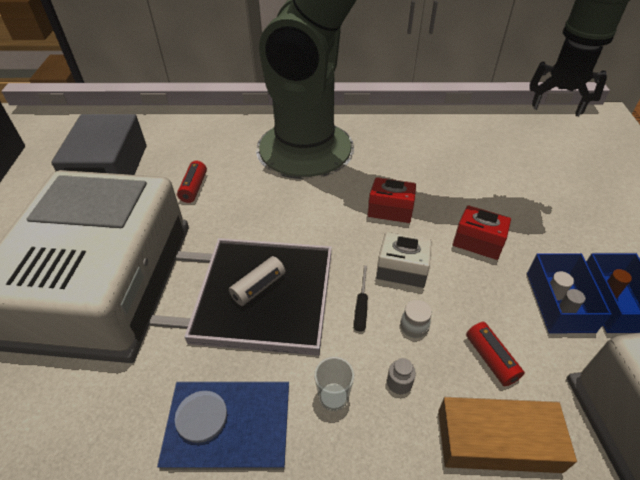

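View pics/top0.png

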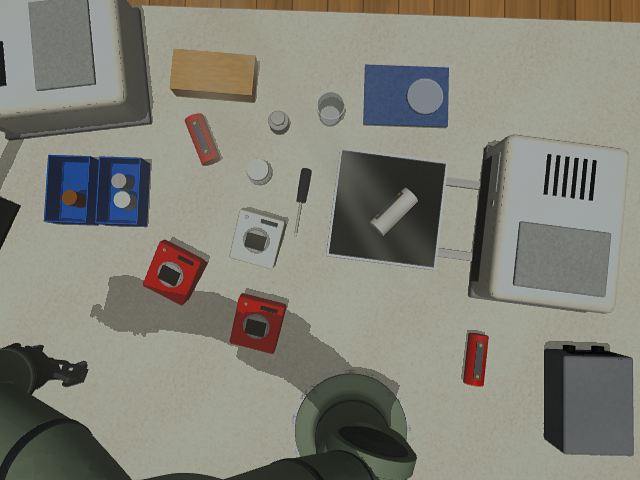

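The rod meant is the white one on the bed (top 394,211; scene 257,281). The red look-alikes at top (201,138) and (476,358) are out. The console meant is the white/grey one (top 258,238; scene 405,258), and the red ones at top (175,270) and (258,322) are out. I'll confirm both in crops.

```bash
python3 - <<'E'
import cv2, numpy as np
s=cv2.imread("pics/scene0.png");t=cv2.imread("pics/top0.png")
def c(im,x,y,w,h): return cv2.resize(im[y:y+h,x:x+w],(400,300),interpolation=cv2.INTER_CUBIC)
a=np.vstack([np.hstack([c(s,215,245,88,66),c(t,350,178,88,66)]),np.hstack([c(s,361,225,88,66),c(t,214,205,88,66)])])
cv2.imwrite("pics/crop0.png",a)
E
```

```text
(no output)
```

View pics/crop0.png

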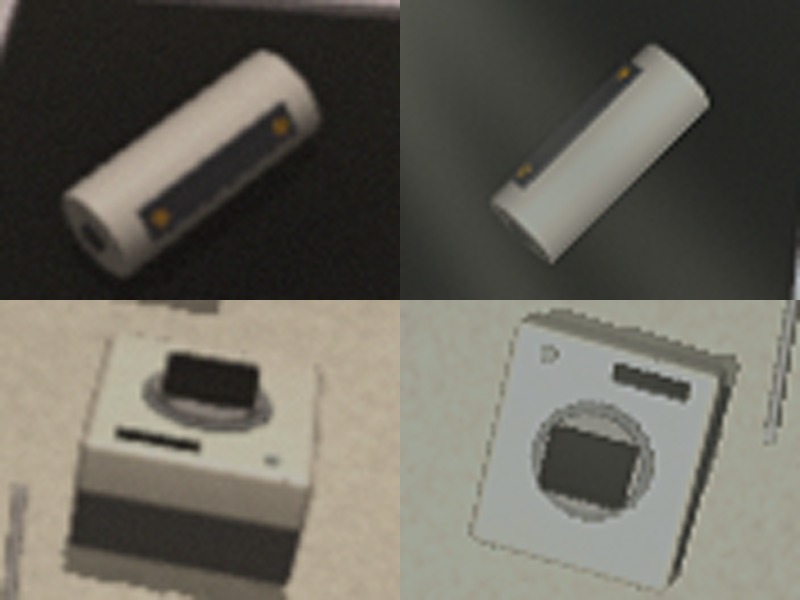

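The crops confirm both. The rod is white, with the strip and its brass screws on the upper-left side in the top view (lower right in the scene view). The console is white/grey with a black cap in a steel collar. Next I'll locate the screws, the rod outline, and the panel and cap corners.

```bash
cat > h.py <<'E'
import cv2, numpy as np
from workcell import bot
def cam(n):
    i=bot.camera_info(n);K=np.array([[i['fx'],0,i['cx']],[0,i['fy'],i['cy']],[0,0,1]]);R=cv2.Rodrigues(i['rvec'])[0];t=np.array(i['tvec']).reshape(3)
    return K,R,t
C={n:cam(n) for n in("scene","top")}
def ray(n,p):
    K,R,t=C[n]; d=R.T@np.linalg.solve(K,[p[0],p[1],1]); return -R.T@t,d/np.linalg.norm(d)
def onz(n,p,z):
    o,d=ray(n,p); return o+d*(z-o[2])/d[2]
def tri(ps,pt):
    o1,d1=ray("scene",ps);o2,d2=ray("top",pt)
    A=np.stack([d1,-d2],1); k=np.linalg.lstsq(A,o2-o1,rcond=None)[0]
    a=o1+k[0]*d1;b=o2+k[1]*d2; return (a+b)/2,np.linalg.norm(a-b)*1e3
def proj(n,P):
    K,R,t=C[n]; q=K@(R@np.asarray(P)+t); return q[:2]/q[2]
E
python3 - <<'E'
from h import *
np.set_printoptions(precision=4,suppress=True)
s=cv2.imread("pics/scene0.png");t=cv2.imread("pics/top0.png")
for n in C: print(n,"pos",ray(n,(320,240))[0])
def cc(mask,off,mina):
    k,l,st,ce=cv2.connectedComponentsWithStats(mask.astype(np.uint8))
    return [(ce[i]+off,st[i,4]) for i in range(1,k) if st[i,4]>=mina]
for n,im,(x,y,w,h) in (("scene",s,(215,245,88,66)),("top",t,(350,178,88,66))):
    c=im[y:y+h,x:x+w]; hs=cv2.cvtColor(c,cv2.COLOR_BGR2HSV)
    br=(hs[...,0]>8)&(hs[...,0]<28)&(hs[...,1]>120)&(hs[...,2]>60)
    print(n,"brass",cc(br,(x,y),2))
    g=cv2.cvtColor(c,cv2.COLOR_BGR2GRAY); print(n,"white",cc(g>110,(x,y),30))
for n,im,(x,y,w,h) in (("scene",s,(361,225,88,66)),("top",t,(214,205,88,66))):
    g=cv2.cvtColor(im[y:y+h,x:x+w],cv2.COLOR_BGR2GRAY)
    k,l,st,ce=cv2.connectedComponentsWithStats((g<75).astype(np.uint8))
    for i in range(1,k):
        if st[i,4]>60:
            r=cv2.minAreaRect(np.argwhere(l==i)[:,::-1].astype(np.float32)); print(n,"dark",st[i],ce[i]+(x,y),cv2.boxPoints(r)+(x,y))
E
```

```text
scene pos [1.1602 0.059  0.8489]
top pos [0.3861 0.0898 1.2989]
scene brass [(array([276. , 272.2]), np.int32(10)), (array([249.75  , 292.3333]), np.int32(12))]
scene white [(array([255.9734, 275.5266]), np.int32(676))]
top brass [(array([398.5, 193.5]), np.int32(4)), (array([376.5, 215.5]), np.int32(2))]
top white [(array([395.2586, 211.5209]), np.int32(789))]
scene dark [ 35  12  22  14 203] [406.9163 242.7488] [[395.8703 246.8216]
 [397.5568 236.1405]
 [417.8919 239.3514]
 [416.2054 250.0324]]
scene dark [ 15  42  51  21 619] [401.0032 276.9532] [[375.7024 278.5624]
 [378.0656 266.1554]
 [426.3151 275.3457]
 [423.9519 287.7527]]
top dark [60 19 12 41 68] [280.1618 242.6618] [[273.0755 263.7358]
 [284.4717 223.8491]
 [286.3208 224.3774]
 [274.9245 264.2641]]
top dark [ 31  28  21  18 279] [254.81   241.1685] [[243.444  245.5851]
 [247.1452 231.7054]
 [266.0042 236.7344]
 [262.3029 250.6141]]
```

```bash
cat >> h.py <<'E'
def white_rect(n,im,box):
    x,y,w,h=box; c=im[y:y+h,x:x+w]; g=cv2.cvtColor(c,cv2.COLOR_BGR2GRAY); 
    g=cv2.resize(g,None,fx=4,fy=4,interpolation=cv2.INTER_LINEAR)
    k,l,st,ce=cv2.connectedComponentsWithStats((g>95).astype(np.uint8)); i=1+np.argmax(st[1:,4])
    hull=cv2.convexHull(np.argwhere(l==i)[:,::-1].astype(np.float32))
    r=cv2.minAreaRect(hull); p=cv2.boxPoints(r); p=(p+0.5)/4-0.5+(x,y)
    if np.linalg.norm(p[1]-p[0])>np.linalg.norm(p[2]-p[1]): p=np.roll(p,1,0)
    # p0p1 short, p1p2 long
    return (p[0]+p[1])/2,(p[2]+p[3])/2,p
def brass(im,box):
    x,y,w,h=box; c=cv2.resize(im[y:y+h,x:x+w],None,fx=4,fy=4,interpolation=cv2.INTER_CUBIC); hs=cv2.cvtColor(c,cv2.COLOR_BGR2HSV)
    br=((hs[...,0]>8)&(hs[...,0]<28)&(hs[...,1]>100)&(hs[...,2]>50)).astype(np.uint8)
    k,l,st,ce=cv2.connectedComponentsWithStats(br); o=sorted([(st[i,4],tuple((ce[i]+.5)/4-.5+(x,y))) for i in range(1,k)])[::-1][:3]
    return o
def oncyl(n,p,A,u,r=0.024):
    o,d=ray(n,p); q=o-A; q=q-u*(q@u); e=d-u*(d@u)
    a=e@e;b=2*q@e;c=q@q-r*r; D=b*b-4*a*c
    k=(-b-np.sqrt(max(D,0)))/(2*a); return o+k*d,D>=0
def rod(ims,boxes,brs=None):
    for n in("top","scene"):
        a,b,p=white_rect(n,ims[n],boxes[n]); A=onz(n,a,.042);B=onz(n,b,.042); 
        if A[0]>B[0]: A,B=B,A
        u=(B-A)/np.linalg.norm(B-A); M=(A+B)/2
        print(n,"centre",M.round(4),"yaw deg",np.degrees(np.arctan2(u[1],u[0])).round(2),"len",np.linalg.norm(B-A).round(4))
        yield n,M,u
E
python3 - <<'E'
from h import *
np.set_printoptions(precision=4,suppress=True)
ims={n:cv2.imread(f"pics/{n}0.png") for n in C}
bx={"scene":(215,245,88,66),"top":(350,178,88,66)}
b={n:brass(ims[n],bx[n]) for n in C}; print(b)
pts={n:[q[1] for q in b[n][:2]] for n in C}
ax={}
for n,M,u in rod(ims,bx): ax[n]=(M,u)
for a in ax:
  M,u=ax[a]; nn=np.cross([0,0,1],u)
  for n in C:
    for p in pts[n]:
      P,ok=oncyl(n,p,M,u); d=P-M; print("axis",a,"img",n,P,ok,"along",d@u,"ang(deg, + toward z x u)",np.degrees(np.arctan2(d@nn,d[2])))
S=sorted(pts["scene"]);T=sorted(pts["top"])
for p,q in zip(S,T): print("tri",tri(p,q))
# console
for nm,p,q in(("capcentre",(406.9,242.7),(254.8,241.2)),): print(nm,tri(p,q))
E
```

```text
{'scene': [(np.int32(240), (np.float64(249.86875), np.float64(292.50104166666665))), (np.int32(198), (np.float64(276.1868686868687), np.float64(272.2613636363636)))], 'top': [(np.int32(83), (np.float64(398.6581325301205), np.float64(193.6370481927711))), (np.int32(58), (np.float64(376.7586206896552), np.float64(215.20258620689657)))]}
top centre [ 0.5336 -0.0917  0.042 ] yaw deg -44.14 len 0.1235
scene centre [ 0.5224 -0.0855  0.042 ] yaw deg -44.58 len 0.1283
axis top img scene [ 0.571  -0.0968  0.0507] True along 0.03037074850798263 ang(deg, + toward z x u) 68.7759207474423
axis top img scene [ 0.5177 -0.0455  0.0514] True along -0.043641234603718285 ang(deg, + toward z x u) 66.9073652618478
axis top img top [ 0.5741 -0.0997  0.0504] True along 0.034608821425696705 ang(deg, + toward z x u) 69.61336452143748
axis top img top [ 0.5202 -0.0478  0.0512] True along -0.040236317142172656 ang(deg, + toward z x u) 67.33757986390788
axis scene img scene [ 0.5681 -0.0976  0.0468] True along 0.04106257810025666 ang(deg, + toward z x u) 78.48243637789129
axis scene img scene [ 0.5152 -0.0459  0.0483] True along -0.032932109221988644 ang(deg, + toward z x u) 74.78933971448642
axis scene img top [ 0.5754 -0.101   0.0419] False along 0.048614589142594644 ang(deg, + toward z x u) 90.13735151912368
axis scene img top [ 0.5212 -0.0488  0.0419] False along -0.026590576923893314 ang(deg, + toward z x u) 90.17996382217375
tri (array([ 0.5293, -0.0808, -0.0055]), np.float64(53.39495417986786))
tri (array([ 0.5645, -0.0636,  0.1141]), np.float64(52.23293216871822))
capcentre (array([0.4484, 0.2415, 0.0691]), np.float64(2.3408547369429584))
```

```bash
python3 - <<'E'
from h import *
np.set_printoptions(precision=4,suppress=True)
ims={n:cv2.imread(f"pics/{n}0.png") for n in C}
a,ra=tri((249.87,292.5),(398.66,193.64)); b,rb=tri((276.19,272.26),(376.76,215.2)); m=(a+b)/2
print(a,ra,b,rb,m,"ang from height",np.degrees(np.arccos((m[2]-.042)/.024)))
u=(a-b)/np.linalg.norm(a-b); print("sep",np.linalg.norm(a-b),"yaw",np.degrees(np.arctan2(u[1],u[0])))
nn=np.cross([0,0,1],u/np.linalg.norm(u[:2])); M=np.array([.5336,-.0917,.042]); print("lateral from top-axis",(m-M)@nn, np.degrees(np.arcsin((m-M)@nn/.024)), "along",(m-M)@u)
# known-height check of calibration: bed rim corners
c=[]
for n in C:
    x,y,w,h={"scene":(361,225,88,66),"top":(214,205,88,66)}[n]
    c.append(cv2.resize(ims[n][y:y+h,x:x+w],(400,300),interpolation=cv2.INTER_CUBIC))
# white-mask profile across rod in scene & top
for n,p,q in(("top",(380,196),(410,227)),("scene",(246,262),(270,302))):
    g=cv2.cvtColor(ims[n],cv2.COLOR_BGR2GRAY); L=np.linspace(0,1,45); print(n,[int(g[int(round(p[1]+(q[1]-p[1])*k)),int(round(p[0]+(q[0]-p[0])*k))]) for k in L])
# bed corners big views
big=np.hstack([cv2.resize(ims["scene"][230:360,180:340],(400,325)),cv2.resize(ims["top"][140:280,320:480],(400,350))[:325]]); cv2.imwrite("pics/bed.png",big)
E
```

```text
[ 0.5734 -0.0976  0.0541] 2.9295153621844854 [ 0.5198 -0.0463  0.0542] 2.353430547917603 [ 0.5466 -0.072   0.0542] ang from height 59.561785598442576
sep 0.0742285752305783 yaw -43.749713829686506
lateral from top-axis 0.02327457767387888 75.8769826084392 along -0.0042395743991069795
top [61, 61, 61, 63, 61, 62, 61, 60, 61, 59, 60, 63, 63, 63, 89, 141, 144, 148, 150, 153, 155, 154, 155, 155, 153, 148, 147, 142, 133, 128, 119, 50, 56, 56, 56, 56, 55, 55, 56, 55, 56, 56, 54, 54, 56]
scene [28, 30, 31, 31, 30, 28, 28, 30, 27, 55, 106, 153, 167, 168, 172, 175, 174, 174, 169, 164, 156, 130, 55, 38, 39, 38, 38, 37, 37, 53, 54, 33, 21, 19, 22, 19, 24, 25, 27, 27, 25, 23, 25, 28, 24]
```

View pics/bed.png

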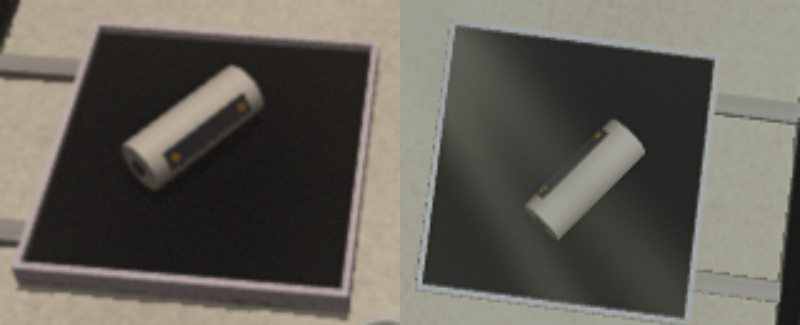

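Both views agree. The rod is centred near (0.531, -0.089) with yaw -44°, and the strip leans about 60-68° towards +x+y, so it has to roll about 26 mm towards -x-y. The plan is to push from the +x+y side with the opened fingers spanning the rod.

```bash
cat >> h.py <<'E'
def plan(x,y,z,yawdeg):
    s=bot.observe(); p=s['position']; w=s['tool_rot'][2]; R=cv2.Rodrigues(np.array([0,0,w]))[0]@cv2.Rodrigues(np.array([s['tool_rot'][0],0,0]))[0]
    d=R.T@(np.array([x,y,z])-p)*1e3; dy=-(np.radians(yawdeg)-w)
    print("at",p.round(4),"yaw",np.degrees(w).round(2),"-> dx %.1f dy %.1f dz %.1f yaw %.3f"%(*d,(dy+np.pi)%(2*np.pi)-np.pi),"t",round(s['clock'],2),"F",np.round(s['force'],2),"w",round(s['grip_width'],4))
E
python3 - <<'E'
from h import *
for p in((342,150),(446,164),(436,268),(327,255)): print(onz("top",p,.028).round(3))
plan(.569,-.049,.16,-44)
E
```

```text
[0.682 0.039 0.028]
[ 0.655 -0.219  0.028]
[ 0.398 -0.198  0.028]
[0.422 0.069 0.028]
at [0.197  0.5928 0.2308] yaw 71.62 -> dx -491.8 dy 70.9 dz -555.4 yaw 2.018 t 0.1 F [ 0.23 -0.23  0.4 ] w 0.0852
```

```bash
python3 -m crank '[{"hand":0.3,"dx":-490,"dy":30,"dz":-555,"yaw":2.018},{"hand":0.3,"dx":-490,"dy":30,"dz":-555,"yaw":2.018},{"hand":0.3,"dx":-490,"dy":30,"dz":-555,"yaw":2.018},{"hand":0.3,"dx":-490,"dy":30,"dz":-555,"yaw":2.018},{"hand":0.3,"dx":-490,"dy":30,"dz":-555,"yaw":2.018},{"hand":0.3,"dx":-490,"dy":30,"dz":-555,"yaw":2.018},{"hand":0.3,"dx":-490,"dy":30,"dz":-555,"yaw":2.018},{"hand":0.3,"dx":-490,"dy":30,"dz":-555,"yaw":2.018},{"hand":0.3,"dx":-490,"dy":30,"dz":-555,"yaw":2.018},{"hand":0.3,"dx":-490,"dy":30,"dz":-555,"yaw":2.018},{"hand":0.3,"dx":-490,"dy":30,"dz":-555,"yaw":2.018},{"hand":0.3,"dx":-490,"dy":30,"dz":-555,"yaw":2.018}]' 40; python3 -c "
from h import *
plan(.569,-.049,.16,-44)"
```

```text
clock: 1.1
position: [0.4487, 0.1593, 0.2111]
tool_rot: [-1.571, -0.0, -0.256]
force: [0.7, 0.9, 0.5]
grip_width: 0.0598
at [0.4487 0.1593 0.2111] yaw -14.66 -> dx 169.1 dy 51.0 dz -171.1 yaw 0.512 t 1.1 F [0.7  0.88 0.52] w 0.0598
```

```bash
python3 -m crank '[{"hand":0.3,"dx":169,"dy":51,"dz":-171,"yaw":0.512},{"hand":0.3,"dx":169,"dy":51,"dz":-171,"yaw":0.512},{"hand":0.3,"dx":169,"dy":51,"dz":-171,"yaw":0.512},{"hand":0.3,"dx":169,"dy":51,"dz":-171,"yaw":0.512},{"hand":0.3,"dx":169,"dy":51,"dz":-171,"yaw":0.512},{"hand":0.3,"dx":169,"dy":51,"dz":-171,"yaw":0.512},{"hand":0.3,"dx":169,"dy":51,"dz":-171,"yaw":0.512},{"hand":0.3,"dx":169,"dy":51,"dz":-171,"yaw":0.512},{"hand":0.3,"dx":169,"dy":51,"dz":-171,"yaw":0.512}]'; python3 - <<'E'
from h import *
plan(.569,-.049,.03,-44)
im=bot.grab_frame("scene"); cv2.imwrite("pics/s1.png",im[:,:,::-1])
im2=bot.grab_frame("top"); cv2.imwrite("pics/t1.png",im2[:,:,::-1])
cv2.imwrite("pics/c1.png",np.hstack([cv2.resize(im[200:350,180:340,::-1],(400,375)),cv2.resize(im2[130:280,320:480,::-1],(400,375))]))
E
```

```text
clock: 1.85
position: [0.5693, -0.046, 0.1597]
tool_rot: [-1.571, 0.001, -0.762]
force: [0.3, 0.6, -0.4]
grip_width: 0.0596
at [ 0.5693 -0.046   0.1597] yaw -43.67 -> dx 1.8 dy 129.7 dz -2.2 yaw 0.006 t 1.85 F [ 0.25  0.64 -0.36] w 0.0596
```

View pics/c1.png

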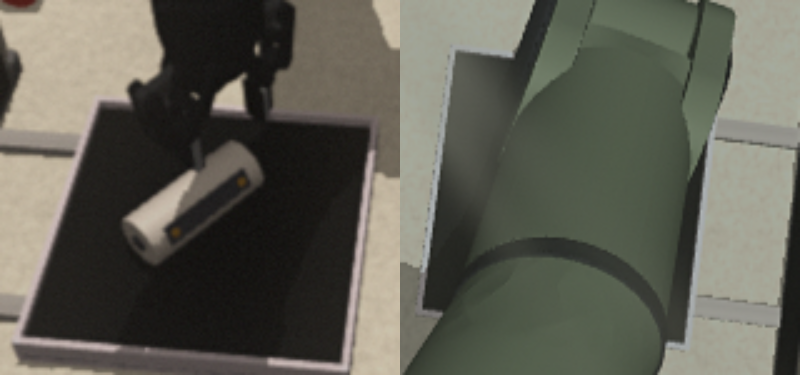

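The scene view shows the gripper in front of the rod's strip side with clearance (the rod is at crop 195,205). The arm blocks the top view. I'll go down.

```bash
python3 -m crank '[{"hand":0.3,"dx":2,"dy":40,"dz":0,"yaw":0},{"hand":0.3,"dx":2,"dy":80,"dz":0,"yaw":0},{"hand":0.3,"dx":2,"dy":110,"dz":0,"yaw":0},{"hand":0.3,"dx":2,"dy":128,"dz":0,"yaw":0},{"hand":0.3,"dx":2,"dy":128,"dz":0,"yaw":0}]'; python3 - <<'E'
from h import *
plan(.569,-.049,.03,-44)
im=bot.grab_frame("scene"); cv2.imwrite("pics/s2.png",im[:,:,::-1])
cv2.imwrite("pics/c2.png",cv2.resize(im[220:340,190:350,::-1],(800,600)))
E
```

```text
clock: 2.37
position: [0.5691, -0.0462, 0.0291]
tool_rot: [-1.574, 0.004, -0.76]
force: [-0.4, 0.0, 0.0]
grip_width: 0.0599
at [ 0.5691 -0.0462  0.0291] yaw -43.56 -> dx 1.9 dy -0.9 dz -2.0 yaw 0.008 t 2.37 F [-0.36  0.02  0.02] w 0.0599
```

View pics/c2.png

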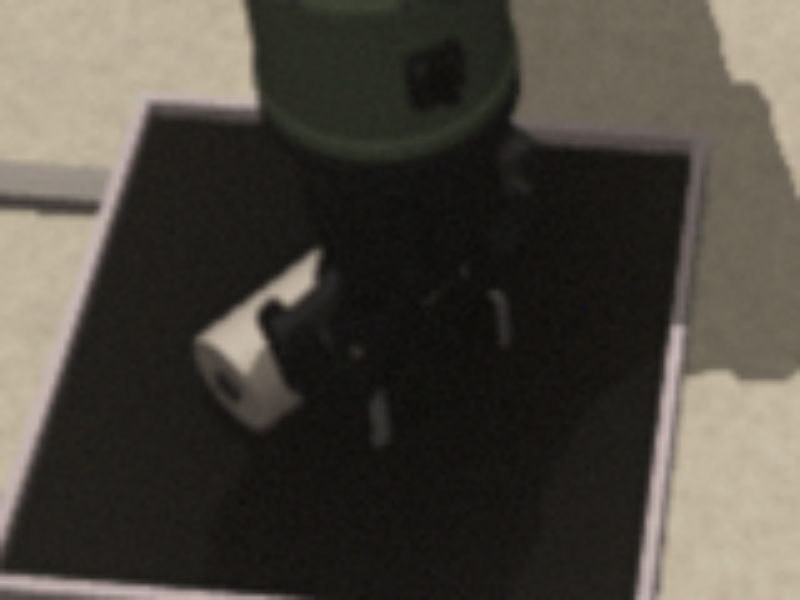

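```bash
python3 -m crank '[{"hand":0.3,"dx":0,"dy":0,"dz":-5,"yaw":0},{"hand":0.3,"dx":0,"dy":0,"dz":-10,"yaw":0},{"hand":0.3,"dx":0,"dy":0,"dz":-15,"yaw":0},{"hand":0.3,"dx":0,"dy":0,"dz":-19,"yaw":0},{"hand":0.3,"dx":0,"dy":0,"dz":-23,"yaw":0},{"hand":0.3,"dx":0,"dy":0,"dz":-27,"yaw":0},{"hand":0.3,"dx":0,"dy":0,"dz":-30,"yaw":0},{"hand":0.3,"dx":0,"dy":0,"dz":-33,"yaw":0},{"hand":0.3,"dx":0,"dy":0,"dz":-36,"yaw":0},{"hand":0.3,"dx":0,"dy":0,"dz":-38,"yaw":0},{"hand":0.3,"dx":0,"dy":0,"dz":-40,"yaw":0},{"hand":0.3,"dx":0,"dy":0,"dz":-40,"yaw":0}]'; python3 - <<'E'
from h import *
plan(.569,-.049,.03,-44)
im=bot.grab_frame("scene"); cv2.imwrite("pics/s3.png",im[:,:,::-1])
cv2.imwrite("pics/c3.png",cv2.resize(im[220:340,190:350,::-1],(800,600)))
E
```

```text
clock: 3.42
position: [0.5432, -0.077, 0.032]
tool_rot: [-1.571, 0.0, -0.762]
force: [-0.1, -0.9, 0.3]
grip_width: 0.0595
at [ 0.5432 -0.077   0.032 ] yaw -43.68 -> dx -0.6 dy 2.0 dz 38.0 yaw 0.006 t 3.42 F [-0.09 -0.91  0.34] w 0.0595
```

View pics/c3.png

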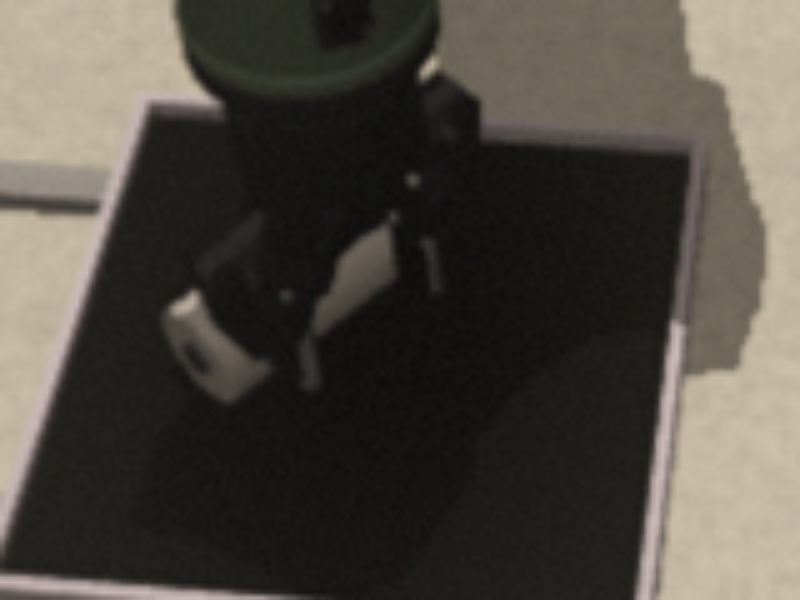

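The rod rolled: its left end went from crop (200,345) to (165,320) and its white side now shows. I'll retract and move aside so both cameras see it.

```bash
python3 -m crank '[{"hand":0.3,"dx":0,"dy":0,"dz":15,"yaw":0},{"hand":0.3,"dx":0,"dy":-40,"dz":25,"yaw":0},{"hand":0.3,"dx":0,"dy":-80,"dz":25,"yaw":0},{"hand":0.3,"dx":0,"dy":-120,"dz":25,"yaw":0},{"hand":0.3,"dx":-170,"dy":-150,"dz":180,"yaw":0},{"hand":0.3,"dx":-170,"dy":-150,"dz":180,"yaw":0},{"hand":0.3,"dx":-170,"dy":-150,"dz":180,"yaw":0},{"hand":0.3,"dx":-170,"dy":-150,"dz":180,"yaw":0},{"hand":0.3,"dx":-170,"dy":-150,"dz":180,"yaw":0},{"hand":0.3,"dx":-170,"dy":-150,"dz":180,"yaw":0},{"hand":0.3,"dx":-170,"dy":-150,"dz":180,"yaw":0}]'; cat > look.py <<'E'
from h import *
import sys
k=sys.argv[1]
ims={n:np.ascontiguousarray(bot.grab_frame(n)[:,:,::-1]) for n in C}
for n in C: cv2.imwrite(f"pics/{n}{k}.png",ims[n])
bx={"scene":(205,235,100,75),"top":(350,175,100,75)}
c=[cv2.resize(ims[n][bx[n][1]:bx[n][1]+75,bx[n][0]:bx[n][0]+100],(400,300),interpolation=cv2.INTER_CUBIC) for n in C]
cv2.imwrite(f"pics/c{k}.png",np.hstack(c))
plan(.569,-.049,.16,-44)
b={n:brass(ims[n],bx[n]) for n in C}; print(b)
ax={}
for n,M,u in rod(ims,bx): ax[n]=(M,u)
M,u=ax["top"]; nn=np.cross([0,0,1],u)
for n in C:
    for a,p in b[n]:
      P,ok=oncyl(n,p,M,u); d=P-M; print("img",n,ok,"along",(d@u).round(4),"ang",np.degrees(np.arctan2(d@nn,d[2])).round(1))
if all(len(b[n])>=2 for n in C):
    S=sorted(q[1] for q in b["scene"][:2]);T=sorted((q[1] for q in b["top"][:2]),reverse=True)
    a=[tri(p,q) for p,q in zip(S,T)]; m=(a[0][0]+a[1][0])/2; print("tri mid",m.round(4),a[0][1],a[1][1],"lat",((m-M)@nn).round(4))
E
python3 look.py 4
```

```text
clock: 4.38
position: [0.5441, 0.1782, 0.1823]
tool_rot: [-1.569, 0.001, -0.754]
force: [-0.5, 0.7, 0.7]
grip_width: 0.0601
at [0.5446 0.1724 0.182 ] yaw -43.52 -> dx 170.1 dy 22.0 dz -143.8 yaw 0.008 t 4.48 F [-0.19 -1.14 -0.08] w 0.0597
{'scene': [(np.int32(246), (np.float64(237.34654471544715), np.float64(278.8150406504065))), (np.int32(209), (np.float64(263.84031100478467), np.float64(259.21590909090907)))], 'top': [(np.int32(157), (np.float64(410.6377388535032), np.float64(204.19665605095543))), (np.int32(144), (np.float64(388.69097222222223), np.float64(225.88368055555554)))]}
top centre [ 0.5341 -0.208   0.042 ] yaw deg 0.77 len 0.1824
scene centre [ 0.4737 -0.0976  0.042 ] yaw deg 89.82 len 0.2229
img scene False along -0.0183 ang 102.6
img scene False along -0.077 ang 98.9
img top False along 0.0191 ang 100.0
img top False along -0.0348 ang 97.7
tri mid [ 0.5205 -0.0993  0.0668] 2.616073512581603 2.3085595407358506 lat 0.1089
```

View pics/c4.png

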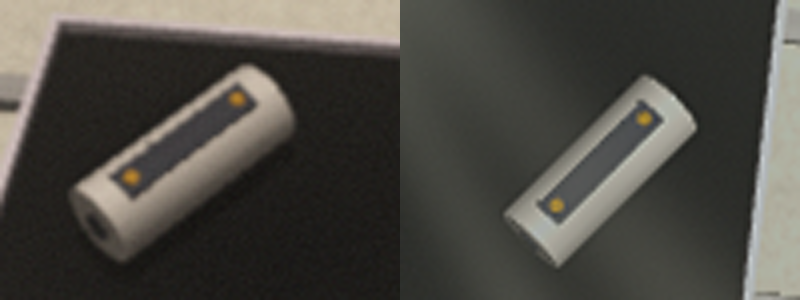

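The strip is now almost on top: in the top crop it runs from (645,118) to (557,205), slightly to the upper left of the rod's axis. I'll measure with tighter boxes, since the rim got into the mask.

```bash
sed -i 's/^bx=.*/bx={"scene":(205,235,100,75),"top":(350,175,100,75)}; wb={"scene":(218,248,64,58),"top":(370,186,60,62)}/; s/rod(ims,bx)/rod(ims,wb)/' look.py
cat > an.py <<'E'
import sys
src=open("look.py").read().replace("bot.grab_frame(n)[:,:,::-1])","cv2.imread(f'pics/{n}{k}.png'))")
exec(src)
# strip centroid across rod (dark inside)
E
python3 an.py 4; python3 - <<'E'
from h import *
# perpendicular profiles in top at rod mid, to get edges + strip edges
g=cv2.cvtColor(cv2.imread("pics/top4.png"),cv2.COLOR_BGR2GRAY).astype(np.float32)
A=np.array([410.64,204.2]);B=np.array([388.69,225.88]); u=(B-A)/np.linalg.norm(B-A); n=np.array([u[1],-u[0]])  # perp
print("perp",n)
L=np.arange(-16,16.01,.25); acc=0
for k in np.linspace(.15,.85,29):
    P=A+(B-A)*k; acc=acc+cv2.remap(g,(P[0]+L*n[0]).astype(np.float32)[None],(P[1]+L*n[1]).astype(np.float32)[None],cv2.INTER_LINEAR)[0]
acc/=29
for l,v in zip(L[::2],acc[::2]): print(l,int(v),end="; ")
E
```

```text
at [0.5446 0.1724 0.182 ] yaw -43.52 -> dx 170.1 dy 22.0 dz -143.8 yaw 0.008 t 4.48 F [-0.19 -1.14 -0.08] w 0.0597
{'scene': [(np.int32(246), (np.float64(237.34654471544715), np.float64(278.8150406504065))), (np.int32(209), (np.float64(263.84031100478467), np.float64(259.21590909090907)))], 'top': [(np.int32(157), (np.float64(410.6377388535032), np.float64(204.19665605095543))), (np.int32(144), (np.float64(388.69097222222223), np.float64(225.88368055555554)))]}
top centre [ 0.5192 -0.1065  0.042 ] yaw deg -43.96 len 0.1246
scene centre [ 0.5082 -0.1003  0.042 ] yaw deg -44.0 len 0.1287
img scene True along 0.0315 ang 14.8
img scene True along -0.0426 ang 13.5
img top True along 0.0341 ang 12.4
img top True along -0.0399 ang 12.1
tri mid [ 0.5205 -0.0993  0.0668] 2.616073512581603 2.3085595407358506 lat 0.006
perp [0.70271746 0.71146902]
-16.0 59; -15.5 58; -15.0 59; -14.5 59; -14.0 59; -13.5 59; -13.0 58; -12.5 58; -12.0 58; -11.5 58; -11.0 58; -10.5 58; -10.0 57; -9.5 56; -9.0 56; -8.5 65; -8.0 84; -7.5 105; -7.0 117; -6.5 125; -6.0 132; -5.5 138; -5.0 144; -4.5 147; -4.0 136; -3.5 104; -3.0 83; -2.5 80; -2.0 81; -1.5 82; -1.0 83; -0.5 83; 0.0 83; 0.5 83; 1.0 83; 1.5 82; 2.0 81; 2.5 80; 3.0 85; 3.5 103; 4.0 137; 4.5 166; 5.0 171; 5.5 168; 6.0 166; 6.5 163; 7.0 161; 7.5 158; 8.0 156; 8.5 152; 9.0 147; 9.5 142; 10.0 136; 10.5 127; 11.0 105; 11.5 77; 12.0 61; 12.5 57; 13.0 57; 13.5 58; 14.0 59; 14.5 59; 15.0 59; 15.5 59; 16.0 59;
```

The top view gives a remaining lean of about 12° and the scene view about 14°, so roughly 5.2 mm more in the same direction. The fingers last held contact at TCP (0.5432, -0.0770).

```bash
python3 -c "
from h import *
plan(.5605,-.0587,.032,-43.7)"
```

```text
at [0.5446 0.1724 0.182 ] yaw -43.52 -> dx 170.6 dy 150.0 dz -156.7 yaw 0.003 t 4.48 F [-0.19 -1.14 -0.08] w 0.0597
```

```bash
python3 -m crank '[{"hand":0.3,"dx":170.6,"dy":30,"dz":-156.7,"yaw":0},{"hand":0.3,"dx":170.6,"dy":30,"dz":-156.7,"yaw":0},{"hand":0.3,"dx":170.6,"dy":30,"dz":-156.7,"yaw":0},{"hand":0.3,"dx":170.6,"dy":30,"dz":-156.7,"yaw":0},{"hand":0.3,"dx":170.6,"dy":30,"dz":-156.7,"yaw":0},{"hand":0.3,"dx":170.6,"dy":30,"dz":-156.7,"yaw":0},{"hand":0.3,"dx":170.6,"dy":65,"dz":-156.7,"yaw":0},{"hand":0.3,"dx":170.6,"dy":100,"dz":-156.7,"yaw":0},{"hand":0.3,"dx":170.6,"dy":130,"dz":-156.7,"yaw":0},{"hand":0.3,"dx":170.6,"dy":150,"dz":-156.7,"yaw":0},{"hand":0.3,"dx":170.6,"dy":150,"dz":-156.7,"yaw":0},{"hand":0.3,"dx":170.6,"dy":150,"dz":-156.7,"yaw":0}]';python3 -c "
from h import *
plan(.5396,-.0807,.032,-43.7)"
```

```text
clock: 5.48
position: [0.5594, -0.0615, 0.0319]
tool_rot: [-1.572, 0.001, -0.764]
force: [-0.6, -0.8, 0.0]
grip_width: 0.0598
at [ 0.5594 -0.0615  0.0319] yaw -43.76 -> dx -1.0 dy -0.0 dz -27.6 yaw -0.001 t 5.48 F [-0.57 -0.85  0.03] w 0.0598
```

```bash
python3 -m crank '[{"hand":0.3,"dx":0,"dy":0,"dz":-7,"yaw":0},{"hand":0.3,"dx":0,"dy":0,"dz":-14,"yaw":0},{"hand":0.3,"dx":0,"dy":0,"dz":-19,"yaw":0},{"hand":0.3,"dx":0,"dy":0,"dz":-22,"yaw":0},{"hand":0.3,"dx":0,"dy":0,"dz":-24,"yaw":0},{"hand":0.3,"dx":0,"dy":0,"dz":-25.5,"yaw":0},{"hand":0.3,"dx":0,"dy":0,"dz":-26.5,"yaw":0},{"hand":0.3,"dx":0,"dy":0,"dz":-27,"yaw":0},{"hand":0.3,"dx":0,"dy":0,"dz":-27,"yaw":0},{"hand":0.3,"dx":0,"dy":0,"dz":-27,"yaw":0}]';python3 -c "
from h import *
plan(.5396,-.0807,.032,-43.7)"
```

```text
clock: 6.32
position: [0.5414, -0.0796, 0.032]
tool_rot: [-1.571, 0.0, -0.762]
force: [0.8, -0.8, 0.2]
grip_width: 0.0596
at [ 0.5414 -0.0796  0.032 ] yaw -43.65 -> dx -0.6 dy -0.0 dz -2.0 yaw 0.001 t 6.32 F [ 0.8  -0.77  0.21] w 0.0596
```

Commanded and measured positions differ a little, so I'll add 2 mm, then retract and look.

```bash
python3 -m crank '[{"hand":0.3,"dx":0,"dy":0,"dz":-1,"yaw":0},{"hand":0.3,"dx":0,"dy":0,"dz":-2,"yaw":0},{"hand":0.3,"dx":0,"dy":0,"dz":-2,"yaw":0},{"hand":0.3,"dx":0,"dy":0,"dz":-2,"yaw":0}]'; python3 -m crank '[{"hand":0.3,"dx":0,"dy":0,"dz":15,"yaw":0},{"hand":0.3,"dx":0,"dy":-40,"dz":25,"yaw":0},{"hand":0.3,"dx":0,"dy":-80,"dz":25,"yaw":0},{"hand":0.3,"dx":0,"dy":-120,"dz":25,"yaw":0},{"hand":0.3,"dx":-170,"dy":-150,"dz":180,"yaw":0},{"hand":0.3,"dx":-170,"dy":-150,"dz":180,"yaw":0},{"hand":0.3,"dx":-170,"dy":-150,"dz":180,"yaw":0},{"hand":0.3,"dx":-170,"dy":-150,"dz":180,"yaw":0},{"hand":0.3,"dx":-170,"dy":-150,"dz":180,"yaw":0},{"hand":0.3,"dx":-170,"dy":-150,"dz":180,"yaw":0},{"hand":0.3,"dx":-170,"dy":-150,"dz":180,"yaw":0}]'
python3 look.py 5; cat > prof.py <<'E'
from h import *
import sys
k=sys.argv[1]; im=cv2.imread(f"pics/top{k}.png"); g=cv2.cvtColor(im,cv2.COLOR_BGR2GRAY).astype(np.float32)
b=brass(im,(370,186,62,64)); A,B=[np.array(q[1]) for q in b[:2]]; 
if A[0]<B[0]: A,B=B,A
u=(B-A)/np.linalg.norm(B-A); n=np.array([u[1],-u[0]]); L=np.arange(-16,16.01,.05); acc=0
for f in np.linspace(.15,.85,29):
    P=A+(B-A)*f; acc=acc+cv2.remap(g,(P[0]+L*n[0]).astype(np.float32)[None],(P[1]+L*n[1]).astype(np.float32)[None],cv2.INTER_LINEAR)[0]/29
d=np.diff(acc); 
x=[L[i] for i in range(1,len(L)) if (acc[i-1]<90)!=(acc[i]<90)]; y=[L[i] for i in range(1,len(L)) if (acc[i-1]<115)!=(acc[i]<115)]; print("cross90",np.round(x,2),"cross115",np.round(y,2))
c=(x[0]+x[-1])/2; s=(y[1]+y[2])/2 if len(y)==4 else 0
m=(A+B)/2; M=onz("top",m+c*n,.042); Q=onz("top",m+c*n+5*u,.042); ax=Q-M; ax/=np.linalg.norm(ax)
if ax[0]<0: ax=-ax
P,ok=oncyl("top",m+s*n,M,ax); nn=np.cross([0,0,1],ax); dd=P-M; print("axis",M.round(4),"lean deg",np.degrees(np.arctan2(dd@nn,dd[2])).round(2),ok)
E
python3 prof.py 4; python3 prof.py 5
```

```text
clock: 6.65
position: [0.5399, -0.0812, 0.0321]
tool_rot: [-1.571, 0.0, -0.762]
force: [0.2, -0.5, 0.2]
grip_width: 0.06
clock: 7.57
position: [0.5406, 0.1734, 0.1823]
tool_rot: [-1.569, 0.001, -0.755]
force: [0.6, 0.7, 0.3]
grip_width: 0.0597
at [0.5411 0.1677 0.182 ] yaw -43.53 -> dx 169.5 dy 22.0 dz -137.9 yaw 0.008 t 7.67 F [ 0.19 -0.6  -0.15] w 0.0597
{'scene': [(np.int32(218), (np.float64(234.0275229357798), np.float64(275.8841743119266))), (np.int32(189), (np.float64(260.406746031746), np.float64(256.4966931216931)))], 'top': [(np.int32(156), (np.float64(413.88461538461536), np.float64(207.30448717948718))), (np.int32(144), (np.float64(391.93055555555554), np.float64(229.140625)))]}
top centre [ 0.5158 -0.1102  0.042 ] yaw deg -43.55 len 0.1244
scene centre [ 0.505  -0.1042  0.042 ] yaw deg -44.57 len 0.1288
img scene True along 0.0315 ang 0.8
img scene True along -0.0423 ang 0.2
img top True along 0.0342 ang -1.7
img top True along -0.0401 ang -1.2
tri mid [ 0.513  -0.1072  0.0673] 2.5948873238950783 2.0346118141016296 lat 0.0002
cross90 [-7.85 -3.2   3.2  11.3 ] cross115 [-7.1  -3.65  3.7  10.85]
axis [ 0.5203 -0.1074  0.042 ] lean deg 11.91 True
cross90 [-10.25  -3.45   2.75   8.9 ] cross115 [-9.4  -3.85  3.5   8.45]
axis [ 0.5168 -0.1112  0.042 ] lean deg -0.32 True
```

View pics/c5.png

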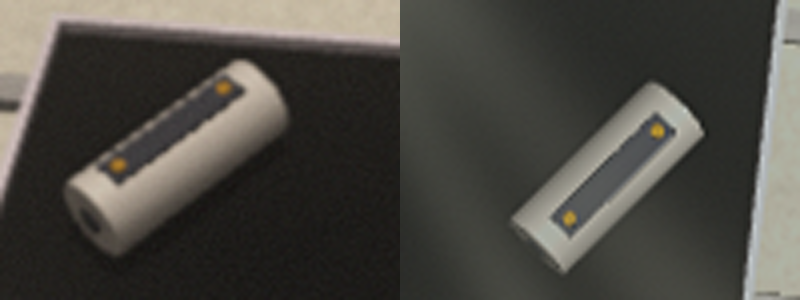

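The strip now points up within about 1.5° in both views: centred on the rod in the top crop, lean -0.3 to -1.5°, scene 0.5°. On to the console: I'll triangulate the panel corners and the cap.

```bash
python3 - <<'E'
from h import *
ims={n:cv2.imread(f"pics/{n}5.png") for n in C}
o={"scene":(361,225),"top":(214,205)}
c=[]
for n in C:
    x,y=o[n]; c.append(cv2.resize(cv2.imread(f"pics/{n}0.png")[y:y+66,x:x+88],(800,600),interpolation=cv2.INTER_CUBIC))
for n,i in zip(C,c): cv2.imwrite(f"pics/con_{n}.png",i)
E
```

View pics/con_scene.png

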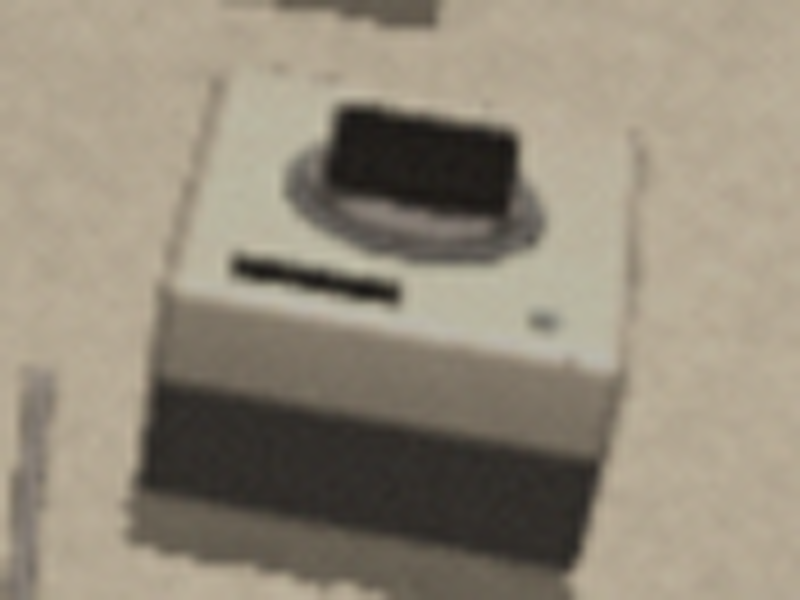

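View pics/con_top.png

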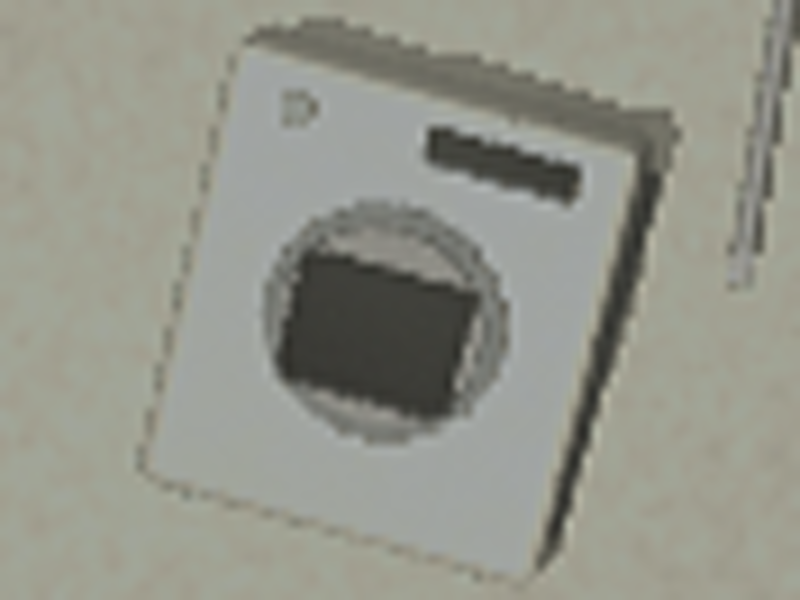

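The scene crop shows the cap at (425,160) above the collar centred at (415,200). The front face towards +x is the tall one, so the panel should slope down towards the robot. The top crop has the panel corners at (240,45), (640,155), (535,580) and (145,475), and the collar centre at (388,322).

```bash
python3 - <<'E'
from h import *
np.set_printoptions(precision=4,suppress=True)
f=lambda n,p:((p[0]+.5)/9.0909-.5+{"scene":361,"top":214}[n],(p[1]+.5)/9.0909-.5+{"scene":225,"top":205}[n])
pr={"+x-y":((165,290),(640,155)),"+x+y":((618,375),(240,45)),"-x+y":((637,140),(145,475)),"-x-y":((215,75),(535,580)),"led":((543,320),(297,107)),"barL":((235,265),(580,185)),"barR":((400,292),(428,148))}
P={}
for k,(s,t) in pr.items():
    P[k],r=tri(f("scene",s),f("top",t)); print(k,P[k],round(r,1))
c=np.mean([P[k] for k in list(pr)[:4]],0); X=(P["+x-y"]+P["+x+y"]-P["-x+y"]-P["-x-y"])/2;Y=(P["+x+y"]+P["-x+y"]-P["+x-y"]-P["-x-y"])/2
print("centre",c,"X",X,np.linalg.norm(X),"Y",Y,np.linalg.norm(Y),"slope deg",np.degrees(np.arctan2(X[2],np.hypot(*X[:2]))),"yaw",np.degrees(np.arctan2(X[1],X[0])),np.degrees(np.arctan2(-Y[0],Y[1])))
print("collar centre from top at z .055/.065:",onz("top",f("top",(388,322)),.055),onz("top",f("top",(388,322)),.065), "capc z.075",onz("top",f("top",(376,333)),.075))
E
```

```text
+x-y [0.4959 0.1741 0.0776] 2.6
+x+y [0.5215 0.2779 0.0766] 1.9
-x+y [0.4107 0.3052 0.0371] 2.9
-x-y [0.3856 0.2001 0.0354] 0.9
led [0.5057 0.2625 0.0779] 1.9
barL [0.4879 0.1903 0.0773] 4.7
barR [0.4963 0.2292 0.0771] 3.5
centre [0.4534 0.2393 0.0567] X [ 0.1106 -0.0267  0.0409] 0.120859385572546 Y [0.0253 0.1045 0.0003] 0.10749501235485265 slope deg 19.75940225441006 yaw -13.554881285901564 -13.616255557885184
collar centre from top at z .055/.065: [0.452  0.2388 0.055 ] [0.4514 0.2376 0.065 ] capc z.075 [0.448  0.2394 0.075 ]
```

The panel centre is about (0.453, 0.239, 0.057), console yaw is -13.6°, and the measured slope is 19.8° downhill towards the robot. Next: shut the fingers and hover on the normal above the cap, with tool x along the panel's uphill direction.

```bash
python3 -c "
from h import *
plan(.4280,.2450,.112,-13.6)"
```

```text
at [0.5411 0.1677 0.182 ] yaw -43.53 -> dx -135.2 dy 70.0 dz -21.9 yaw -0.522 t 7.67 F [ 0.19 -0.6  -0.15] w 0.0597
```

```bash
python3 -m crank '[{"hand":1,"dx":-40,"dy":0,"dz":-6,"yaw":-0.12},{"hand":1,"dx":-80,"dy":0,"dz":-12,"yaw":-0.24},{"hand":1,"dx":-110,"dy":0,"dz":-18,"yaw":-0.36},{"hand":1,"dx":-130,"dy":10,"dz":-22,"yaw":-0.46},{"hand":1,"dx":-135.2,"dy":30,"dz":-22,"yaw":-0.522},{"hand":1,"dx":-135.2,"dy":50,"dz":-22,"yaw":-0.522},{"hand":1,"dx":-135.2,"dy":65,"dz":-22,"yaw":-0.522},{"hand":1,"dx":-135.2,"dy":70,"dz":-22,"yaw":-0.522},{"hand":1,"dx":-135.2,"dy":70,"dz":-22,"yaw":-0.522},{"hand":1,"dx":-135.2,"dy":70,"dz":-22,"yaw":-0.522}]' 40; python3 - <<'E'
from h import *
plan(.4347,.2435,.093,-13.6)
im=bot.grab_frame("scene"); cv2.imwrite("pics/s6.png",im[:,:,::-1])
cv2.imwrite("pics/c6.png",cv2.resize(im[190:295,350:490,::-1],(800,600)))
E
```

```text
clock: 8.5
position: [0.4288, 0.2432, 0.1125]
tool_rot: [-1.571, -0.0, -0.242]
force: [0.5, 0.2, 0.5]
grip_width: 0.0001
at [0.4288 0.2432 0.1125] yaw -13.84 -> dx 5.6 dy 19.5 dz 1.7 yaw -0.004 t 8.5 F [0.47 0.24 0.46] w 0.0001
```

View pics/c6.png

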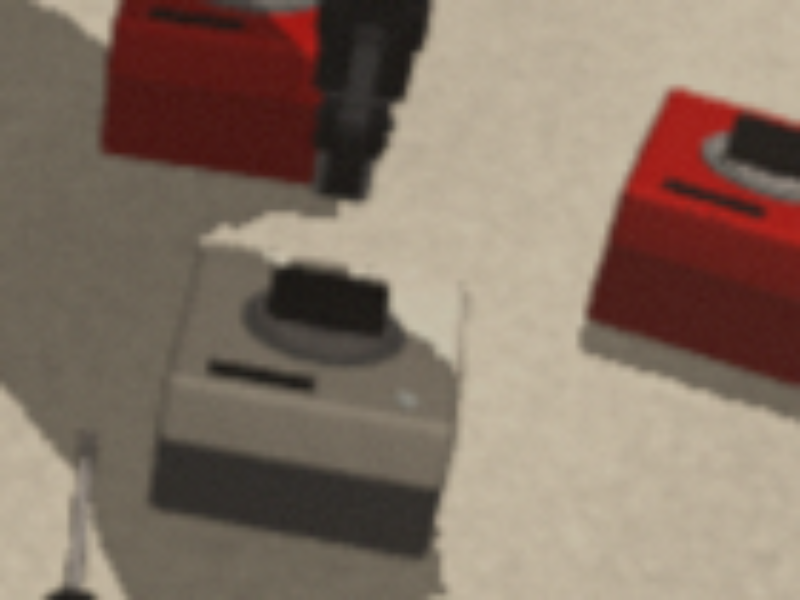

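The shut fingers (crop 340,195) hang above the cap (330,295) and line up with it. I'll descend along the normal.

```bash
python3 -m crank '[{"hand":1,"dx":3,"dy":10,"dz":1,"yaw":0},{"hand":1,"dx":5.6,"dy":19.5,"dz":1.7,"yaw":0},{"hand":1,"dx":5.6,"dy":19.5,"dz":1.7,"yaw":0},{"hand":1,"dx":5.6,"dy":19.5,"dz":1.7,"yaw":0}]'; python3 -m crank '[{"hand":1,"dx":0.68,"dy":1.88,"dz":0,"yaw":0},{"hand":1,"dx":1.37,"dy":3.76,"dz":0,"yaw":0},{"hand":1,"dx":2.05,"dy":5.64,"dz":0,"yaw":0},{"hand":1,"dx":2.74,"dy":7.52,"dz":0,"yaw":0},{"hand":1,"dx":2.74,"dy":7.52,"dz":0,"yaw":0},{"hand":1,"dx":2.74,"dy":7.52,"dz":0,"yaw":0}]'; python3 -c "
from h import *
plan(.4414,.2419,.0741,-13.6)"
```

```text
clock: 8.88
position: [0.4341, 0.2439, 0.092]
tool_rot: [-1.572, 0.001, -0.241]
force: [0.1, 0.4, -0.1]
grip_width: 0.0002
clock: 9.38
position: [0.4368, 0.2435, 0.085]
tool_rot: [-1.571, 0.0, -0.24]
force: [0.2, -0.7, 0.2]
grip_width: 0.0002
at [0.4368 0.2435 0.085 ] yaw -13.76 -> dx 4.9 dy 10.9 dz -0.4 yaw -0.003 t 9.38 F [ 0.19 -0.7   0.25] w 0.0002
```

```bash
python3 -m crank '[{"hand":1,"dx":0.34,"dy":0.94,"dz":0,"yaw":0},{"hand":1,"dx":0.68,"dy":1.88,"dz":0,"yaw":0},{"hand":1,"dx":0.68,"dy":1.88,"dz":0,"yaw":0},{"hand":1,"dx":0.68,"dy":1.88,"dz":0,"yaw":0}]'; python3 -m crank '[{"hand":1,"dx":0.34,"dy":0.94,"dz":0,"yaw":0},{"hand":1,"dx":0.34,"dy":0.94,"dz":0,"yaw":0},{"hand":1,"dx":0.34,"dy":0.94,"dz":0,"yaw":0}]'
```

```text
clock: 9.72
position: [0.4375, 0.2434, 0.0831]
tool_rot: [-1.571, -0.0, -0.24]
force: [-1.0, 0.2, 1.0]
grip_width: 0.0001
clock: 9.97
position: [0.4377, 0.2432, 0.0822]
tool_rot: [-1.571, 0.0, -0.24]
force: [0.1, 0.8, -0.0]
grip_width: -0.0002
```

```bash
python3 -m crank '[{"hand":1,"dx":0.34,"dy":0.94,"dz":0,"yaw":0},{"hand":1,"dx":0.34,"dy":0.94,"dz":0,"yaw":0},{"hand":1,"dx":0.34,"dy":0.94,"dz":0,"yaw":0}]'
```

```text
clock: 10.22
position: [0.4381, 0.2432, 0.0812]
tool_rot: [-1.571, 0.0, -0.24]
force: [-0.1, -0.5, -0.1]
grip_width: 0.0005
```

```bash
python3 -m crank '[{"hand":1,"dx":0.34,"dy":0.94,"dz":0,"yaw":0},{"hand":1,"dx":0.34,"dy":0.94,"dz":0,"yaw":0},{"hand":1,"dx":0.34,"dy":0.94,"dz":0,"yaw":0}]'
```

```text
clock: 10.47
position: [0.4384, 0.2431, 0.0803]
tool_rot: [-1.571, 0.0, -0.24]
force: [0.8, -0.2, -0.1]
grip_width: -0.0
```

```bash
python3 -m crank '[{"hand":1,"dx":0.34,"dy":0.94,"dz":0,"yaw":0},{"hand":1,"dx":0.34,"dy":0.94,"dz":0,"yaw":0},{"hand":1,"dx":0.34,"dy":0.94,"dz":0,"yaw":0}]'
```

```text
clock: 10.72
position: [0.4387, 0.243, 0.0793]
tool_rot: [-1.571, 0.0, -0.24]
force: [-0.1, -0.2, 0.0]
grip_width: 0.0
```

```bash
python3 -m crank '[{"hand":1,"dx":0.34,"dy":0.94,"dz":0,"yaw":0},{"hand":1,"dx":0.34,"dy":0.94,"dz":0,"yaw":0},{"hand":1,"dx":0.34,"dy":0.94,"dz":0,"yaw":0}]'
```

```text
clock: 10.97
position: [0.4391, 0.2429, 0.0784]
tool_rot: [-1.571, 0.0, -0.24]
force: [0.2, -0.6, -0.3]
grip_width: 0.0001
```

```bash
python3 -m crank '[{"hand":1,"dx":0.34,"dy":0.94,"dz":0,"yaw":0},{"hand":1,"dx":0.34,"dy":0.94,"dz":0,"yaw":0},{"hand":1,"dx":0.34,"dy":0.94,"dz":0,"yaw":0}]'
```

```text
clock: 11.22
position: [0.4394, 0.2428, 0.0775]
tool_rot: [-1.571, 0.0, -0.24]
force: [-0.7, 0.4, 0.1]
grip_width: 0.0002
```

```bash
python3 -m crank '[{"hand":1,"dx":0.34,"dy":0.94,"dz":0,"yaw":0},{"hand":1,"dx":0.34,"dy":0.94,"dz":0,"yaw":0},{"hand":1,"dx":0.34,"dy":0.94,"dz":0,"yaw":0}]'
```

```text
clock: 11.47
position: [0.4397, 0.2428, 0.0765]
tool_rot: [-1.571, 0.0, -0.24]
force: [0.1, -0.3, -0.1]
grip_width: 0.0001
```

```bash
python3 -m crank '[{"hand":1,"dx":0.34,"dy":0.94,"dz":0,"yaw":0},{"hand":1,"dx":0.34,"dy":0.94,"dz":0,"yaw":0},{"hand":1,"dx":0.34,"dy":0.94,"dz":0,"yaw":0}]'
```

```text
clock: 11.72
position: [0.4401, 0.2427, 0.0756]
tool_rot: [-1.571, 0.0, -0.24]
force: [0.7, 0.2, -0.2]
grip_width: 0.0001
```

```bash
python3 -m crank '[{"hand":1,"dx":0.34,"dy":0.94,"dz":0,"yaw":0},{"hand":1,"dx":0.34,"dy":0.94,"dz":0,"yaw":0},{"hand":1,"dx":0.34,"dy":0.94,"dz":0,"yaw":0}]'
```

```text
clock: 11.97
position: [0.4404, 0.2427, 0.0747]
tool_rot: [-1.571, -0.0, -0.24]
force: [0.3, 1.3, 1.6]
grip_width: -0.0
```

```bash
python3 -m crank '[{"hand":1,"dx":0.34,"dy":0.94,"dz":0,"yaw":0},{"hand":1,"dx":0.34,"dy":0.94,"dz":0,"yaw":0},{"hand":1,"dx":0.34,"dy":0.94,"dz":0,"yaw":0}]'
```

```text
clock: 12.22
position: [0.4408, 0.2426, 0.0738]
tool_rot: [-1.571, -0.0, -0.24]
force: [-0.3, 0.1, -0.1]
grip_width: -0.0002
```

```bash
python3 -m crank '[{"hand":1,"dx":0.34,"dy":0.94,"dz":0,"yaw":0},{"hand":1,"dx":0.34,"dy":0.94,"dz":0,"yaw":0},{"hand":1,"dx":0.34,"dy":0.94,"dz":0,"yaw":0}]'
```

```text
clock: 12.47
position: [0.4411, 0.2425, 0.0728]
tool_rot: [-1.571, -0.0, -0.24]
force: [-0.8, -0.0, 1.7]
grip_width: -0.0001
```

```bash
python3 -m crank '[{"hand":1,"dx":0.34,"dy":0.94,"dz":0,"yaw":0},{"hand":1,"dx":0.34,"dy":0.94,"dz":0,"yaw":0},{"hand":1,"dx":0.34,"dy":0.94,"dz":0,"yaw":0}]'
```

```text
clock: 12.72
position: [0.4414, 0.2424, 0.0718]
tool_rot: [-1.571, 0.0, -0.24]
force: [-0.5, 0.1, 1.9]
grip_width: 0.0001
```

Contact appears to be at about z 0.0735, with force 1.7-1.9 N. I'll use half-millimetre steps from here.

```bash
python3 -m crank '[{"hand":1,"dx":0.17,"dy":0.47,"dz":0,"yaw":0},{"hand":1,"dx":0.17,"dy":0.47,"dz":0,"yaw":0},{"hand":1,"dx":0.17,"dy":0.47,"dz":0,"yaw":0}]'
```

```text
clock: 12.97
position: [0.4416, 0.2424, 0.0714]
tool_rot: [-1.571, -0.0, -0.24]
force: [-0.8, 0.3, 3.5]
grip_width: 0.0001
```

```bash
python3 -m crank '[{"hand":1,"dx":0.17,"dy":0.47,"dz":0,"yaw":0},{"hand":1,"dx":0.17,"dy":0.47,"dz":0,"yaw":0},{"hand":1,"dx":0.17,"dy":0.47,"dz":0,"yaw":0}]'
```

```text
clock: 13.22
position: [0.4418, 0.2423, 0.0709]
tool_rot: [-1.571, -0.0, -0.24]
force: [-0.1, 0.3, 3.2]
grip_width: -0.0002
```

```bash
python3 -m crank '[{"hand":1,"dx":0,"dy":0,"dz":0,"yaw":0}]' | grep -E "pos|force"; python3 -m crank '[{"hand":1,"dx":0,"dy":0,"dz":0,"yaw":0}]'| grep -E "pos|force"; python3 -m crank '[{"hand":1,"dx":0,"dy":0,"dz":0,"yaw":0}]'| grep -E "pos|force"; python3 -c "
from h import *
s=bot.observe();print(s['position'],s['force'],s['clock'])"
```

```text
position: [0.4418, 0.2423, 0.071]
force: [-1.1, 0.7, 2.2]
position: [0.4417, 0.2424, 0.0709]
force: [-0.6, 0.1, 2.4]
position: [0.4418, 0.2423, 0.071]
force: [0.3, -0.8, 3.7]
[0.44177775 0.24232202 0.07095563] [ 0.31753682 -0.82704954  3.65331951] 13.4667
```

```bash
python3 -m crank '[{"hand":1,"dx":0.1,"dy":0.28,"dz":0,"yaw":0},{"hand":1,"dx":0.1,"dy":0.28,"dz":0,"yaw":0}]' | grep -E "pos|force"; python3 -m crank '[{"hand":1,"dx":0,"dy":0,"dz":0,"yaw":0}]'| grep -E "pos|force"; python3 -m crank '[{"hand":1,"dx":0,"dy":0,"dz":0,"yaw":0}]'| grep -E "pos|force"
```

```text
position: [0.4419, 0.2423, 0.0707]
force: [-0.9, -0.0, 4.5]
position: [0.4418, 0.2423, 0.0707]
force: [-1.0, 1.1, 4.6]
position: [0.4419, 0.2424, 0.0707]
force: [-0.7, 0.0, 4.2]
```

The force stepped from 3.0 to 4.5 N over 0.3 mm, so this is the firm first stop, inside the 3-8 N window. I'll hold here for over 2 s.

```bash
for i in 1; do python3 -m crank '[{"hand":1,"dx":0,"dy":0,"dz":0,"yaw":0},{"hand":1,"dx":0,"dy":0,"dz":0,"yaw":0},{"hand":1,"dx":0,"dy":0,"dz":0,"yaw":0},{"hand":1,"dx":0,"dy":0,"dz":0,"yaw":0},{"hand":1,"dx":0,"dy":0,"dz":0,"yaw":0},{"hand":1,"dx":0,"dy":0,"dz":0,"yaw":0}]'; done; python3 -m crank '[{"hand":1,"dx":0,"dy":0,"dz":0,"yaw":0},{"hand":1,"dx":0,"dy":0,"dz":0,"yaw":0},{"hand":1,"dx":0,"dy":0,"dz":0,"yaw":0},{"hand":1,"dx":0,"dy":0,"dz":0,"yaw":0},{"hand":1,"dx":0,"dy":0,"dz":0,"yaw":0},{"hand":1,"dx":0,"dy":0,"dz":0,"yaw":0}]'; python3 -m crank '[{"hand":1,"dx":0,"dy":0,"dz":0,"yaw":0},{"hand":1,"dx":0,"dy":0,"dz":0,"yaw":0},{"hand":1,"dx":0,"dy":0,"dz":0,"yaw":0},{"hand":1,"dx":0,"dy":0,"dz":0,"yaw":0},{"hand":1,"dx":0,"dy":0,"dz":0,"yaw":0},{"hand":1,"dx":0,"dy":0,"dz":0,"yaw":0},{"hand":1,"dx":0,"dy":0,"dz":0,"yaw":0},{"hand":1,"dx":0,"dy":0,"dz":0,"yaw":0},{"hand":1,"dx":0,"dy":0,"dz":0,"yaw":0},{"hand":1,"dx":0,"dy":0,"dz":0,"yaw":0},{"hand":1,"dx":0,"dy":0,"dz":0,"yaw":0},{"hand":1,"dx":0,"dy":0,"dz":0,"yaw":0}]'
```

```text
clock: 14.3
position: [0.4419, 0.2423, 0.0707]
tool_rot: [-1.571, -0.0, -0.24]
force: [-0.3, -0.4, 4.2]
grip_width: -0.0002
clock: 14.8
position: [0.4418, 0.2423, 0.0707]
tool_rot: [-1.571, -0.0, -0.24]
force: [-0.8, 1.0, 4.2]
grip_width: -0.0001
clock: 15.8
position: [0.4418, 0.2423, 0.0706]
tool_rot: [-1.571, 0.0, -0.24]
force: [-0.1, 0.8, 5.0]
grip_width: -0.0004
```

```bash
python3 - <<'E'
from h import *
im=bot.grab_frame("scene"); cv2.imwrite("pics/s7.png",im[:,:,::-1])
a=cv2.imread("pics/s6.png")
cv2.imwrite("pics/c7.png",np.hstack([cv2.resize(i[215:290,350:450],(400,300)) for i in (a,im[:,:,::-1])]))
im=bot.grab_frame("top"); cv2.imwrite("pics/t7.png",im[:,:,::-1])
E
```

```text
(no output)
```

View pics/c7.png

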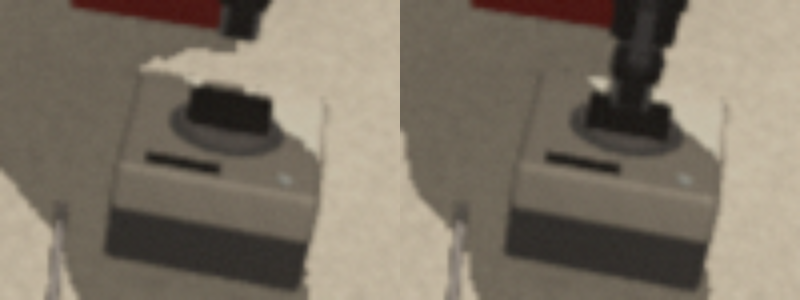

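View pics/s7.png

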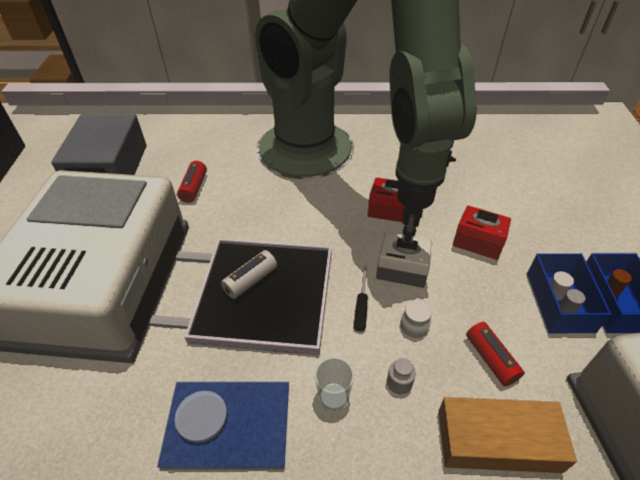

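The gripper is on the cap, and the force held at 4.2-5.0 N from 13.6 s to 15.9 s without moving (a hold of over 2 s). Everything else stands unmoved. Now I'll press home.

```bash
python3 -m crank '[{"hand":1,"dx":0.14,"dy":0.38,"dz":0,"yaw":0},{"hand":1,"dx":0.27,"dy":0.75,"dz":0,"yaw":0},{"hand":1,"dx":0.41,"dy":1.13,"dz":0,"yaw":0},{"hand":1,"dx":0.55,"dy":1.5,"dz":0,"yaw":0},{"hand":1,"dx":0.68,"dy":1.88,"dz":0,"yaw":0},{"hand":1,"dx":0.82,"dy":2.26,"dz":0,"yaw":0},{"hand":1,"dx":0.96,"dy":2.63,"dz":0,"yaw":0},{"hand":1,"dx":1.09,"dy":3.0,"dz":0,"yaw":0},{"hand":1,"dx":1.23,"dy":3.38,"dz":0,"yaw":0},{"hand":1,"dx":1.37,"dy":3.76,"dz":0,"yaw":0},{"hand":1,"dx":1.37,"dy":3.76,"dz":0,"yaw":0}]'
```

```text
clock: 16.82
position: [0.4432, 0.242, 0.0669]
tool_rot: [-1.571, 0.0, -0.24]
force: [-1.4, 0.4, 7.6]
grip_width: 0.0001
```

```bash
python3 -m crank '[{"hand":1,"dx":0.17,"dy":0.47,"dz":0,"yaw":0},{"hand":1,"dx":0.34,"dy":0.94,"dz":0,"yaw":0},{"hand":1,"dx":0.34,"dy":0.94,"dz":0,"yaw":0}]'
```

```text
clock: 17.07
position: [0.4435, 0.242, 0.0663]
tool_rot: [-1.571, 0.0, -0.24]
force: [-3.9, -0.5, 16.8]
grip_width: -0.0002
```

```bash
python3 -m crank '[{"hand":1,"dx":0.17,"dy":0.47,"dz":0,"yaw":0},{"hand":1,"dx":0.17,"dy":0.47,"dz":0,"yaw":0},{"hand":1,"dx":0.17,"dy":0.47,"dz":0,"yaw":0}]'
```

```text
clock: 17.32
position: [0.4436, 0.242, 0.066]
tool_rot: [-1.57, 0.0, -0.24]
force: [-5.3, -1.3, 20.8]
grip_width: 0.0
```

```bash
python3 -m crank '[{"hand":1,"dx":0.17,"dy":0.47,"dz":0,"yaw":0},{"hand":1,"dx":0.17,"dy":0.47,"dz":0,"yaw":0},{"hand":1,"dx":0.17,"dy":0.47,"dz":0,"yaw":0},{"hand":1,"dx":0.17,"dy":0.47,"dz":0,"yaw":0}]'
```

```text
clock: 17.65
position: [0.4437, 0.242, 0.0657]
tool_rot: [-1.57, 0.0, -0.24]
force: [-7.2, -0.8, 27.2]
grip_width: 0.0002
```

The force climbs steeply to 27 N with almost no travel, so the key is at the bottom. I'll release along the normal, clear out and look.

```bash
python3 -m crank '[{"hand":1,"dx":-0.68,"dy":-1.88,"dz":0,"yaw":0},{"hand":1,"dx":-3.4,"dy":-9.4,"dz":0,"yaw":0},{"hand":1,"dx":-12,"dy":-33,"dz":0,"yaw":0},{"hand":1,"dx":-12,"dy":-70,"dz":0,"yaw":0},{"hand":1,"dx":-12,"dy":-110,"dz":0,"yaw":0},{"hand":1,"dx":-12,"dy":-140,"dz":40,"yaw":0},{"hand":1,"dx":-12,"dy":-140,"dz":80,"yaw":0},{"hand":1,"dx":-12,"dy":-140,"dz":120,"yaw":0},{"hand":1,"dx":-12,"dy":-140,"dz":160,"yaw":0},{"hand":1,"dx":-12,"dy":-140,"dz":200,"yaw":0},{"hand":1,"dx":-12,"dy":-140,"dz":200,"yaw":0},{"hand":1,"dx":-12,"dy":-140,"dz":200,"yaw":0}]'; python3 look.py 8; python3 prof.py 8; python3 - <<'E'
import cv2,numpy as np
cv2.imwrite("pics/c8b.png",np.vstack([np.hstack([cv2.resize(cv2.imread(f"pics/{n}{k}.png")[y:y+66,x:x+88],(400,300),interpolation=cv2.INTER_CUBIC) for k in(0,8)]) for n,(x,y) in(("scene",(361,225)),("top",(214,205)))]))
E
```

```text
clock: 18.65
position: [0.479, 0.4405, 0.204]
tool_rot: [-1.572, 0.0, -0.237]
force: [0.5, -0.8, 0.4]
grip_width: 0.0
at [0.4796 0.438  0.2048] yaw -13.79 -> dx 202.9 dy 45.4 dz -451.5 yaw 0.527 t 18.75 F [ 1.04 -0.75  0.39] w 0.0001
{'scene': [(np.int32(217), (np.float64(234.0213133640553), np.float64(275.8496543778802))), (np.int32(190), (np.float64(260.41052631578947), np.float64(256.4947368421053)))], 'top': [(np.int32(156), (np.float64(413.88461538461536), np.float64(207.30448717948718))), (np.int32(142), (np.float64(391.92957746478874), np.float64(229.15845070422534)))]}
top centre [ 0.5158 -0.1102  0.042 ] yaw deg -43.55 len 0.1244
scene centre [ 0.5044 -0.1044  0.042 ] yaw deg -44.43 len 0.1282
img scene True along 0.0315 ang 0.6
img scene True along -0.0423 ang 0.3
img top True along 0.0342 ang -1.7
img top True along -0.0401 ang -1.3
tri mid [ 0.513  -0.1072  0.0673] 2.5767690605500304 2.0393029898176827 lat 0.0002
cross90 [-10.2   -3.55   2.85   8.85] cross115 [-9.25 -3.9   3.55  8.35]
axis [ 0.5168 -0.1112  0.042 ] lean deg -0.32 True
```

View pics/c8b.png

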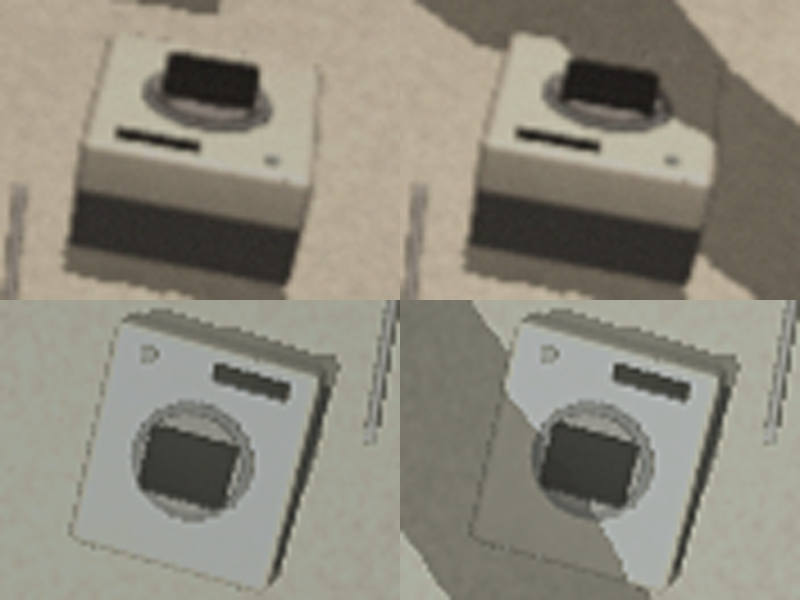

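View pics/scene8.png

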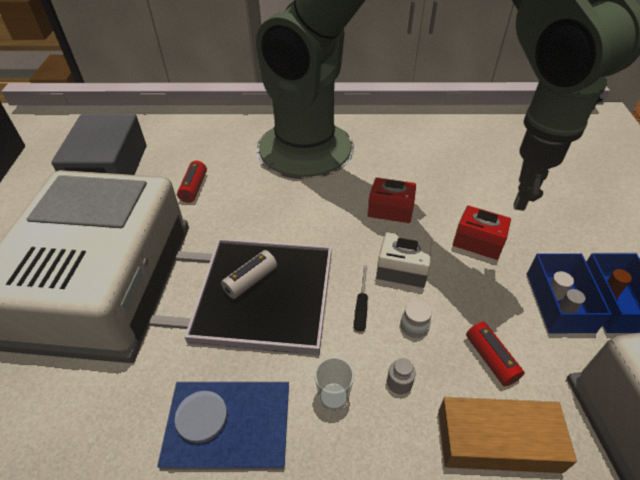

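The released cap sits about 1.3 px lower than before, which is the roughly 4 mm of a latched second stage. The rod and everything standing on the bench are unchanged. Handing in.

```bash
python3 -c "
from workcell import bot
print(bot.job_done()); s=bot.observe(); print(s['clock'])"
```

```text
the job is handed in; nothing more can be done
None
the job is handed in; nothing more can be done
```

I rolled the white rod until its strip faced up, took the scanner's reference at the key's first stop, then pressed the key fully home and let go. I handed the job in at about 18.8 s, but it returns no verdict.

- **Rod:** Two pushes with the open fingers rolled it. In the last pictures the strip's lean was -0.3° from the strip edges and about -1.5° from the screws in the top view, and +0.5° in the scene view. Triangulating the screws put the strip 0.2 mm to the side.
- **Disagreement:** At the start the two views disagreed on the lean, between 60° and 76°, so I rolled short of upright, looked again and finished with a second push.
- **First stop:** I found it by touch. The force rose from about 3.0 to 4.5 N over 0.3 mm. I held it there for over 2 s at 4.2–5 N, below the 8 N at which the key moves on.
- **Fully home:** The key slid on at about 8 N. After about 4 mm the force climbed steeply to 27 N with almost no further travel. After I let go, the cap stayed about 1.3 pixels (roughly 4 mm) lower than at the start, so it has latched. No light or other signal that the reference was taken could be seen.
- **Surroundings:** The jar, screwdriver, beaker, weight and red look-alikes stood where they were in the last scene picture, judged by eye. The robot was clear of everything.

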